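# Clear the scrap off the keyboard and shut the laptop

### The job

Three stripped scrap parts (a finned heat sink, a small square fan and a metal channel bracket) are lying on the keyboard of the open laptop. Put all three in the small empty blue crate in the middle of the bench, and only then close the laptop's lid gently until it is fully shut. Leave the laptop where it stands and do not disturb the spray can or the screw jar that stand beside it.

Things in the scene. Friction and masses are not known exactly. Their poses are not given: they have to be found in the camera images.
- laptop: Loose laptop of about 1.6 kg with lid, standing on the table; its base is 290 mm (x) by 210 mm (y) by 20 mm thick, black, keyboard up. Origin: centre of the underside of the base; z up; the lid's hinge runs along x at y = +104 mm, 21 mm above the table; -y is the front edge (touchpad). The deck is flat at z = 20 mm.
- lid (a joint): Angle of the laptop's lid in rad: 0 fully shut, 1.57 upright, larger leans back (to the laptop's +y), at most 2.3. The lid is a panel 290 mm along the hinge by 205 mm by 8 mm thick; its hinge is stiff, so that it stays at any angle, and about 2 N on its free edge moves it.
- lid_edge (a point): Middle of the lid's free edge, on the lid's outer (back) surface, 205 mm from the hinge axis; when shut it lies 29 mm above the table at the laptop's front.
- lid_hinge (a point): Middle of the hinge axis, on the inner face of the lid; it turns with the lid: x along the hinge, -y towards the lid's free edge, z out of the lid's outer (back) surface.
- heatsink: Scrap: aluminium finned heat sink, 70 mm (x) by 36 mm (y) by 24 mm high. Origin: centre of the underside; z up.
- fan: Scrap: square black cooling fan lying flat, 50 by 50 mm by 20 mm high. Origin: centre of the underside; z up.
- bracket: Scrap: steel channel bracket lying open side up, 78 mm (x) by 22 mm (y) by 22 mm high, walls 3 mm. Origin: centre of the underside; z up.
- crate: Small blue open-topped scrap crate, fixed, on the other side of the bench middle from the laptop, 300 mm (x) by 200 mm (y) by 110 mm high, walls and floor 5 mm, empty. Origin: centre of the underside; z up.
- air_can: Bystander: upright spray can, 52 mm in diameter, 150 mm high, near the laptop's front edge. Origin: centre of the underside.
- jar: Bystander: screw jar with lid, 52 mm in diameter, 60 mm high, near the laptop's front edge. Origin: centre of the underside.
Things that resemble listed ones, but are neither listed nor needed, are in the scene too. What is shaped like the fan but green or purple is not meant.

How it is judged:
By the outcome, as a careful person would: the job done as asked, in the order asked, and still so for the second after the job is handed in, with the robot touching nothing.
It also fails if it takes over 72 s, if anything falls off the work surface, if the arm or the gripper's body presses on something with over 40 N, if the wrist force passes 120 N, or if a joint passes its speed limit or range.

### The arm

A 6-joint arm with a two-finger parallel gripper is mounted at the origin on the work surface. World frame = base frame: x ahead of the robot, y to its left, z up, the work surface at z = 0. Lengths are in m, angles in rad, forces in N, time in s.
With the tool pointing down it reaches from about 0.375 to 0.9 m from the base axis. Payload 3.1 kg.
Tool frame: the origin (TCP) lies between the finger pads; the fingertips stand 17 mm ahead of it and the grasp point (between the pads) lies 2 mm behind it (robot.nose_length is the distance from the TCP to the fingertips, in m); z points along the fingers, y is the line along which they close (so a half turn about z gives the same grasp; the last joint's range is limited). The gripper opens to 87 mm and grips with 3 to 60 N. Pads are 19 mm wide; open, the fingers measure 117 mm over their backs; the gripper's body (75 mm by 190 mm) begins 51 mm behind the grasp point.
Start: joints at [1.063, 0.527, 1.433, -0, 1.181, -0.178], TCP at [0.202, 0.592, 0.217] pointing down, gripper open.
Joint ranges: [-3.08, 3.08], [-0.75, 2.2], [0.22, 2.44], [-1.43, 4.57], [0, 2.65], [-2.85, 2.85]. Speed limits (rad/s): [2.79, 2.79, 3.14, 3.14, 3.14, 3.14].

### API

Orientations are given as a unit quaternion [x, y, z, w].
In Python, from rig import robot, cams gives the robot as it stands.
- The arm moves only by the shell command python3 -m pendant 'ROWS' [FORCE]. ROWS is JSON, a list of rows, each an object with "jaw": the opening, from 0 (shut) to 1 (fully open); "linear": the shift along the tool's x, y, z in cm, a list of three; "twist": the turn about the tool's z in degrees. A call has 1 to 12 rows; each row shifts and turns the commanded pose from where the row before left it, along the tool's axes as they then stand; what a row does not reach is not made up. A row lasts 1/12 s, in which the tool goes at most 41.7 mm and 7.16 degrees, less where a joint would pass 70% of its speed; a pose out of reach is approached as far as the arm can. A call is refused whole if a number of a shift passes 4.17 or a number of a turn 7.16, either way. A call with a gripper value outside its range is refused whole. The fingers move at their own pace and stop on an object; FORCE is the grip in N (left out, the last holds). Time passes only in rows, so rows that do not move let the fingers close. It gives the time, the measured TCP pose, the force, the opening and the grip force at its end, in the units of the state.
- robot.get_obs(): the state, without advancing time (a new reading comes with each control period).
- cams.camera(name): name is "scene" or "top" or "wrist"; returns a dict with "color" (480x640x3 uint8, blue, green, red), "depth" (480x640 float32, m along the optical axis (not along the pixel's ray), 0 where there is no reading), "fov_y" (degrees; the focal length in pixels is half the picture's height over the tangent of half this angle, whatever the lens; pixels are square), "cx", "cy" (the principal point, pixels), "k1" (the pictures are not rectified: a ray, as slopes to the right and down, at radius r is drawn at 1 + k1 r^2 times it, then the intrinsics apply), "view" (4x4, takes a point from world to camera coordinates). Camera axes: x right, y down, z forward; pixel columns grow to the right and rows downward; lengths in m; the calibration is good to about 2 mm. A picture is of the moment at which its call begins.
- robot.hand_in(): hands the job in; it is judged then, once.
The state is a dict: "time": time; "q": joint angles; "joint_velocities": joint speeds; "joint_torque": joint torques, N m; "position": TCP position; "tool_rot": TCP orientation; "ft_force": force on the tool from outside, world axes, zero at the start; "moment": the same for the moment, N m; "grip_width": finger opening in m; "grip_force": force on a finger pad.
Only numpy, scipy, OpenCV 4.12 (cv2) and the standard library are available. Lean on these libraries where they do the work, as an engineer would, in place of code of your own. Each camera call takes 0.05 s, during which the arm holds its last target. There are 200 camera calls.

## Working session

There is one attempt and no reset: what is moved stays moved. The work goes in short steps, Python scripts to look and compute and a shell command to move; the robot and the scene stay as the last step left them, time stands still between calls to the robot, and variables do not carry over. Pictures are saved under pics/ and viewed, at most 10 in all, crops included, and the job is handed in when it is done.

```bash
mkdir -p pics; ls; cat > h.py <<'E'
import numpy as np,cv2
from rig import robot,cams
def snap(n,f):
    c=cams.camera(n); cv2.imwrite(f'pics/{f}.png',c['color']); np.savez(f'pics/{f}.npz',**c); return c
def load(f): return dict(np.load(f'pics/{f}.npz'))
def world(c,u,v,z=None):
    """pixel -> world, by depth (median 3x3) or by plane height z"""
    f=240/np.tan(np.radians(float(c['fov_y']))/2)
    K=np.array([[f,0,c['cx']],[0,f,c['cy']],[0,0,1.]])
    x,y=cv2.undistortPoints(np.array([[[u,v]]],float),K,np.array([float(c['k1']),0,0,0]))[0,0]
    T=np.linalg.inv(c['view']); r=T[:3,:3]@[x,y,1]
    if z is None: 
        p=c['depth'][int(v)-1:int(v)+2,int(u)-1:int(u)+2]; d=np.median(p)
    else: d=(z-T[2,3])/r[2]
    return (T[:3,3]+d*r).round(4)
E
python3 - <<'E'
from h import *
for n in('scene','top'):
    c=snap(n,n+'0');print(n,c['fov_y'],c['k1'],c['view'].round(3).tolist())
print(robot.get_obs())
E
```

```text
pics
scene 52.824519140942904 -0.09451521311103166 [[0.832, 0.555, -0.002, -0.343], [0.473, -0.712, -0.519, -0.251], [-0.29, 0.431, -0.855, 1.356], [0.0, 0.0, 0.0, 1.0]]
top 56.17453160453008 0.004615603822067525 [[-0.019, -0.999, -0.034, -0.057], [-0.981, 0.025, -0.19, 0.453], [0.191, 0.029, -0.981, 0.881], [0.0, 0.0, 0.0, 1.0]]
{'time': 0.1, 'q': array([ 1.06355926e+00,  5.28373076e-01,  1.43378657e+00,  4.93119766e-07,
        1.18141193e+00, -1.78506902e-01]), 'joint_velocities': array([ 0.00091187, -0.00245312, -0.00193001, -0.00020019, -0.00076508,
        0.00019515]), 'joint_torque': array([-5.12365168e-04, -4.40989316e+01, -1.77151859e+01,  6.35411404e-02,
        5.34311926e-02, -4.30196269e-05]), 'position': array([0.20141575, 0.59093632, 0.21586564]), 'tool_rot': array([ 1.63626019e-01,  9.86521945e-01, -9.31791300e-04, -3.32865069e-04]), 'ft_force': array([ 0.49899038, -1.1413393 ,  0.04376183]), 'moment': array([-0.03370187, -0.01933175, -0.0084323 ]), 'grip_force': 0.0, 'grip_width': 0.0872747407312569}
```

View pics/scene0.png

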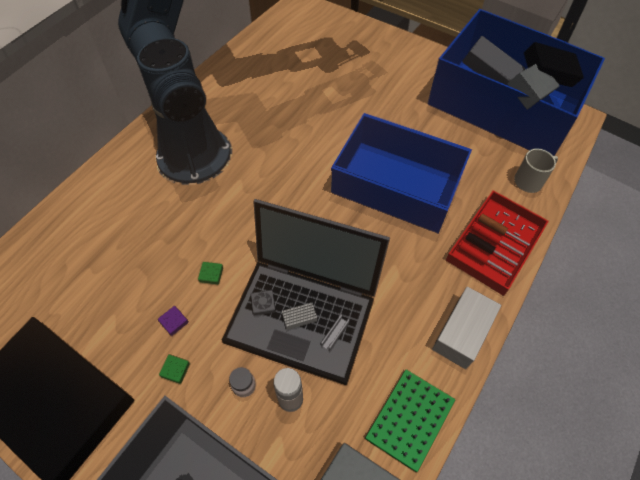

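View pics/top0.png

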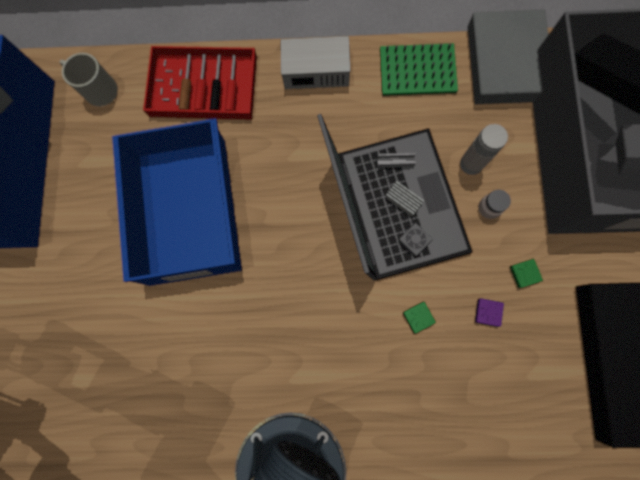

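The scene and top pictures agree. In top, the laptop is at about (400,205), with the heat sink at (405,197), the fan at (416,238) and the bracket at (396,159). The empty blue crate is at (178,200), the can at (485,150) and the jar at (493,205). Look-alikes are the green squares at (419,317) and (526,273), the purple one at (489,312), and the full blue crate at the far left. I choose the black fan on the keyboard and the small empty crate, and check with a close crop.

```bash
python3 - <<'E'
from h import *
c=load('top0');i=c['color'][100:300,310:520];i=cv2.resize(i,None,fx=3,fy=3,interpolation=cv2.INTER_CUBIC)
s=load('scene0')['color'][190:390,210:400]
cv2.imwrite('pics/crop1.png',np.clip(i*1.4,0,255))
for n,u,v in[('can',492,136),('jar',496,201),('crateTL',114,137),('TR',217,122),('BR',238,268),('BL',125,280),('baseFL',429,131),('baseFR',469,250),('lidtopL',322,117),('lidtopR',368,276),('backR',376,276),('hs',405,197),('fan',416,238),('br',396,159)]: print(n,world(c,u,v))
E
```

```text
can [ 0.6197 -0.3978  0.1499]
jar [ 0.5188 -0.4275  0.0593]
crateTL [0.6609 0.3413 0.1085]
TR [0.692  0.1352 0.0968]
BR [0.3984 0.1014 0.0309]
BL [0.3703 0.3007 0.1078]
baseFL [ 0.6921 -0.3125  0.0197]
baseFR [ 0.4264 -0.3776  0.0191]
lidtopL [ 0.6348 -0.0822  0.22  ]
lidtopR [ 0.379  -0.1682  0.0012]
backR [ 0.3766 -0.1832  0.0194]
hs [ 0.5379 -0.2485  0.0405]
fan [ 0.4505 -0.2662  0.0397]
br [ 0.629  -0.237   0.0219][ WARN:0@0.204] global loadsave.cpp:1063 imwrite_ Unsupported depth image for selected encoder is fallbacked to CV_8U.
```

View pics/crop1.png

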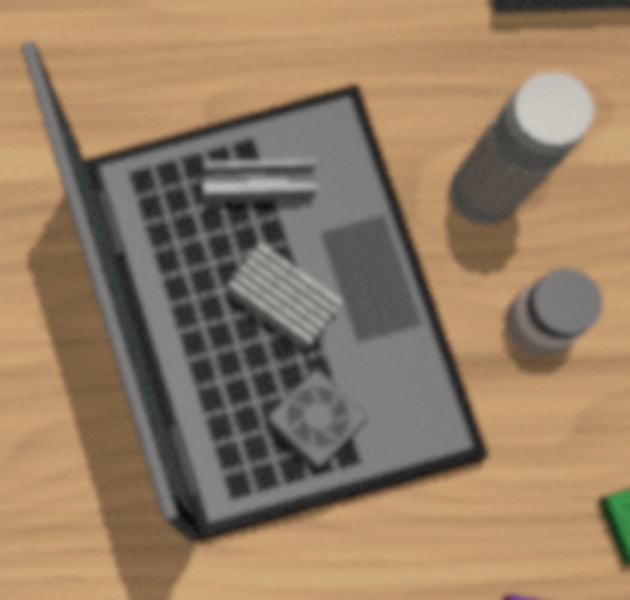

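Top crop: the bracket is at (260,178), the heat sink at (285,295) and the dark-grey fan at (318,420), all on the keyboard. The can and jar are in front.

```bash
python3 - <<'E'
from h import *
c=load('top0')
def P(l,z): return np.array([world(c,310+(u-1)/3,100+(v-1)/3,z)[:2] for u,v in l])
for n,l,z in[('hs',[(265,243),(342,298),(307,347),(230,290)],.044),('fan',[(318,370),(370,412),(320,468),(270,422)],.040),('br',[(203,160),(316,159),(317,186),(203,184)],.042),('base',[(92,163),(357,89),(485,455),(203,535)],.02)]:
    p=P(l,z);e=np.diff(np.vstack([p,p[:1]]),axis=0)
    print(n,p.mean(0).round(4),'len',np.hypot(*e.T).round(3),'ang',np.degrees(np.arctan2(e[:,1],e[:,0])).round(1))
print('base corners',P([(92,163),(357,89),(485,455),(203,535)],.02).tolist())
for uv in [(322.5,118),(324,122),(328,130)]: print('lid',world(c,*uv))
o=robot.get_obs();from scipy.spatial.transform import Rotation as R
print(R.from_quat(o['tool_rot']).as_matrix().round(3))
# crate rim corners at z .11
print([world(c,u,v,.11)[:2].tolist() for u,v in[(114,136),(217,122),(240,268),(124,282)]])
# scene view lid top edge
s=load('scene0')
for u,v in [(258,207),(385,241),(320,224),(320,260)]: print(world(s,u,v))
E
```

```text
hs [ 0.5352 -0.2477] len [0.065 0.043 0.066 0.042] ang [-129.1  142.7   50.3  -37.9]
fan [ 0.4485 -0.2663] len [0.045 0.052 0.046 0.05 ] ang [-132.1  136.3   44.5  -44.3]
br [ 0.6256 -0.2346] len [0.079 0.02  0.08  0.018] ang [-91.3 178.6  87.1  -2.6]
base [ 0.5342 -0.2492] len [0.201 0.281 0.203 0.281] ang [ -75.4 -165.6  104.5   14.1]
base corners [[0.6451, -0.1172], [0.6958, -0.3119], [0.4233, -0.3819], [0.3724, -0.1857]]
lid [ 0.633  -0.083   0.2198]
lid [ 0.631  -0.0853  0.2082]
lid [ 0.7106 -0.0915  0.001 ]
[[-0.946  0.323 -0.001]
 [ 0.323  0.946 -0.002]
 [ 0.    -0.002 -1.   ]]
[[0.6623, 0.3407], [0.6855, 0.1317], [0.3878, 0.0808], [0.3663, 0.3013]]
[ 0.3736 -0.1524  0.2074]
[ 0.6362 -0.083   0.2147]
[ 0.5064 -0.1192  0.2124]
[ 0.5168 -0.1335  0.0949]
```

```bash
cat >> h.py <<'E'
def go(x,y,z,ang=None):
    """tool-frame shift in cm (present yaw) and twist to bring tool y to world angle ang"""
    o=robot.get_obs();from scipy.spatial.transform import Rotation as R
    M=R.from_quat(o['tool_rot']).as_matrix();p=o['position'];a=np.degrees(np.arctan2(M[1,1],M[0,1]))
    d=M.T@(np.array([x,y,z])-p)*100
    print('t',round(o['time'],2),'p',p.round(4),'yaw',a.round(1),'tilt',M[:,2].round(3),'shift',d.round(2),'rows',(np.linalg.norm(d)/4.1).round(1),'twist',None if ang is None else round((a-ang+180)%360-180,1),'grip',o['grip_width'].round(4),o['grip_force'],'F',o['ft_force'].round(1))
E
python3 -m pendant '[{"jaw":1,"linear":[0,0,-0.8],"twist":7},{"jaw":1,"linear":[0,0,-0.8],"twist":7},{"jaw":1,"linear":[0,0,-0.8],"twist":7},{"jaw":1,"linear":[0,0,-0.8],"twist":7},{"jaw":1,"linear":[0,0,-0.8],"twist":7},{"jaw":1,"linear":[0,0,-0.8],"twist":7},{"jaw":1,"linear":[0,0,-0.8],"twist":7},{"jaw":1,"linear":[0,0,-0.8],"twist":7},{"jaw":1,"linear":[0,0,-0.8],"twist":7},{"jaw":1,"linear":[0,0,-0.8],"twist":7},{"jaw":1,"linear":[0,0,0],"twist":3}]' 30
python3 -c "
from h import *;go(.6256,-.2346,.29,-2)"
```

```text
time: 1.02
position: [0.2021, 0.5921, 0.2981]
tool_rot: [0.72, 0.694, 0.001, -0.0]
ft_force: [-0.2, -0.6, 0.8]
grip_width: 0.0872
grip_force: 0.0Traceback (most recent call last):
  File "<string>", line 2, in <module>
    from h import *;go(.6256,-.2346,.29,-2)
                    ~~^^^^^^^^^^^^^^^^^^^^^
  File "h.py", line 21, in go
    print('t',round(o['time'],2),'p',p.round(4),'yaw',a.round(1),'tilt',M[:,2].round(3),'shift',d.round(2),'rows',(np.linalg.norm(d)/4.1).round(1),'twist',None if ang is None else round((a-ang+180)%360-180,1),'grip',o['grip_width'].round(4),o['grip_force'],'F',o['ft_force'].round(1))
                                                                                                                                                                                                                        ^^^^^^^^^^^^^^^^^^^^^
AttributeError: 'float' object has no attribute 'round'
```

```bash
sed -i "s/o\['grip_width'\].round(4)/round(float(o['grip_width']),4)/" h.py; python3 -c "
from h import *;go(.6256,-.2346,.29,-2)"
```

```text
t 1.02 p [0.2021 0.5921 0.2981] yaw -2.1 tilt [ 0.001  0.002 -1.   ] shift [-81.04  45.39   0.69] rows 22.7 twist -0.1 grip 0.0872 0.0 F [-0.2 -0.6  0.8]
```

```bash
python3 -m pendant '[{"jaw":1,"linear":[-3.4,1.9,0],"twist":0},{"jaw":1,"linear":[-3.4,1.9,0],"twist":0},{"jaw":1,"linear":[-3.4,1.9,0],"twist":0},{"jaw":1,"linear":[-3.4,1.9,0],"twist":0},{"jaw":1,"linear":[-3.4,1.9,0],"twist":0},{"jaw":1,"linear":[-3.4,1.9,0],"twist":0},{"jaw":1,"linear":[-3.4,1.9,0],"twist":0},{"jaw":1,"linear":[-3.4,1.9,0],"twist":0},{"jaw":1,"linear":[-3.4,1.9,0],"twist":0},{"jaw":1,"linear":[-3.4,1.9,0],"twist":0},{"jaw":1,"linear":[-3.4,1.9,0],"twist":0},{"jaw":1,"linear":[-3.4,1.9,0],"twist":0}]'
python3 -m pendant '[{"jaw":1,"linear":[-3.4,1.9,0],"twist":0},{"jaw":1,"linear":[-3.4,1.9,0],"twist":0},{"jaw":1,"linear":[-3.4,1.9,0],"twist":0},{"jaw":1,"linear":[-3.4,1.9,0],"twist":0},{"jaw":1,"linear":[-3.4,1.9,0],"twist":0},{"jaw":1,"linear":[-3.4,1.9,0],"twist":0},{"jaw":1,"linear":[-3.4,1.9,0],"twist":0},{"jaw":1,"linear":[-3.4,1.9,0],"twist":0},{"jaw":1,"linear":[-3.4,1.9,0],"twist":0},{"jaw":1,"linear":[-3.4,1.9,0],"twist":0},{"jaw":1,"linear":[-3.4,1.9,0],"twist":0},{"jaw":1,"linear":[0,0,0],"twist":0}]'
python3 -c "
from h import *
snap('wrist','w1');go(.6256,-.2346,.29,-2)"
```

```text
time: 2.02
position: [0.4167, 0.1746, 0.2966]
tool_rot: [0.718, 0.696, -0.0, -0.0]
ft_force: [0.9, -0.7, 0.2]
grip_width: 0.0871
grip_force: 0.0
time: 3.02
position: [0.6161, -0.2116, 0.2954]
tool_rot: [0.72, 0.694, -0.001, 0.002]
ft_force: [-0.5, 0.1, 0.7]
grip_width: 0.0872
grip_force: 0.0
t 3.07 p [ 0.6143 -0.2079  0.2952] yaw -2.1 tilt [-0.001 -0.    -1.   ] shift [-2.62  1.23  0.52] rows 0.7 twist -0.1 grip 0.0871 0.0 F [-0.8  0.2 -0.1]
```

View pics/w1.png

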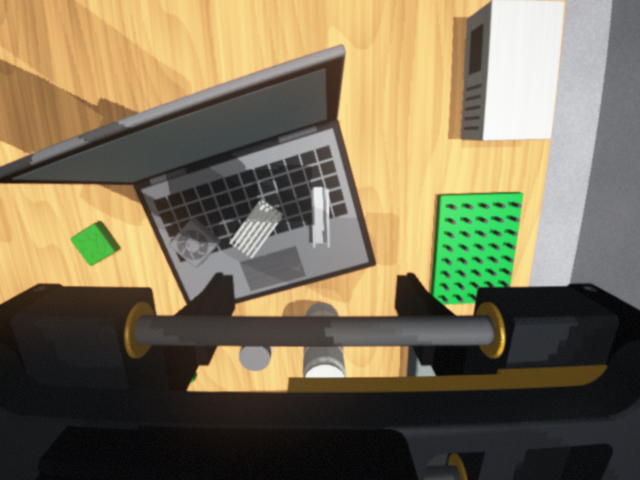

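Wrist view: the bracket stands near upright at (320,217), the heat sink is at (257,229) and the fan at (193,243). The positions below are for cross-checking the top-camera ones.

```bash
python3 - <<'E'
from h import *
c=load('w1')
for n,l,z in[('br',[(313,187),(328,187),(330,247),(312,247)],.042),('hs',[(263,200),(282,209),(253,258),(231,244)],.044),('fan',[(190,220),(217,239),(194,267),(170,243)],.040)]:
    p=np.array([world(c,*q,z)[:2] for q in l]);e=np.diff(np.vstack([p,p[:1]]),axis=0)
    print(n,p.mean(0).round(4),np.hypot(*e.T).round(3),np.degrees(np.arctan2(e[:,1],e[:,0])).round(1))
E
```

```text
br [ 0.6235 -0.2342] [0.019 0.081 0.024 0.08 ] [ -2.1 -89.6 177.9  86.8]
hs [ 0.5394 -0.2447] [0.027 0.079 0.035 0.075] [ -28.1 -123.5  142.7   50.3]
fan [ 0.4497 -0.2623] [0.043 0.054 0.046 0.045] [ -40.  -133.6  128.    43.6]
```

```bash
python3 -m pendant '[{"jaw":1,"linear":[-2.6,1.1,0],"twist":0},{"jaw":1,"linear":[0,0,3.8],"twist":0},{"jaw":1,"linear":[0,0,3.8],"twist":0},{"jaw":1,"linear":[0,0,3.8],"twist":0},{"jaw":1,"linear":[0,0,3.8],"twist":0},{"jaw":1,"linear":[0,0,3.8],"twist":0},{"jaw":1,"linear":[0,0,2.5],"twist":0},{"jaw":1,"linear":[0,0,0.8],"twist":0},{"jaw":1,"linear":[0,0,0],"twist":0},{"jaw":1,"linear":[0,0,0],"twist":0}]'
python3 -c "
from h import *
go(.6245,-.2345,.041,-2)"
```

```text
time: 3.9
position: [0.6241, -0.2301, 0.0746]
tool_rot: [0.718, 0.696, 0.0, 0.0]
ft_force: [0.3, 0.4, 0.5]
grip_width: 0.0867
grip_force: 0.0
t 3.9 p [ 0.6241 -0.2301  0.0746] yaw -1.8 tilt [ 0.001 -0.    -1.   ] shift [-0.44  0.05  3.36] rows 0.8 twist 0.2 grip 0.0867 0.0 F [0.3 0.4 0.5]
```

```bash
python3 -m pendant '[{"jaw":1,"linear":[-0.4,0,1.5],"twist":0},{"jaw":1,"linear":[0,0,1.2],"twist":0},{"jaw":1,"linear":[0,0,0.6],"twist":0},{"jaw":1,"linear":[0,0,0],"twist":0},{"jaw":0,"linear":[0,0,0],"twist":0},{"jaw":0,"linear":[0,0,0],"twist":0},{"jaw":0,"linear":[0,0,0],"twist":0},{"jaw":0,"linear":[0,0,0],"twist":0},{"jaw":0,"linear":[0,0,0],"twist":0},{"jaw":0,"linear":[0,0,0],"twist":0},{"jaw":0,"linear":[0,0,0],"twist":0}]' 30
python3 -c "
from h import *
go(.6245,-.2345,.041,-2)"
```

```text
time: 4.82
position: [0.6236, -0.2345, 0.041]
tool_rot: [0.718, 0.696, 0.0, 0.0]
ft_force: [-0.1, 0.9, -0.0]
grip_width: 0.0484
grip_force: 0.0
t 4.82 p [ 0.6236 -0.2345  0.041 ] yaw -1.8 tilt [ 0. -0. -1.] shift [-0.    0.09 -0.  ] rows 0.0 twist 0.2 grip 0.0484 0.0 F [-0.1  0.9 -0. ]
```

```bash
python3 -m pendant '[{"jaw":0,"linear":[0,0,0],"twist":0},{"jaw":0,"linear":[0,0,0],"twist":0},{"jaw":0,"linear":[0,0,0],"twist":0},{"jaw":0,"linear":[0,0,0],"twist":0},{"jaw":0,"linear":[0,0,0],"twist":0},{"jaw":0,"linear":[0,0,0],"twist":0},{"jaw":0,"linear":[0,0,0],"twist":0},{"jaw":0,"linear":[0,0,-1],"twist":0},{"jaw":0,"linear":[0,0,-2],"twist":0},{"jaw":0,"linear":[0,0,-3],"twist":0},{"jaw":0,"linear":[0,0,-3],"twist":0},{"jaw":0,"linear":[0,0,-3],"twist":0}]' 
python3 -c "
from h import *
go(.46,.21,.29,-2)"
```

```text
time: 5.82
position: [0.6233, -0.2343, 0.1625]
tool_rot: [0.718, 0.696, -0.0, -0.0]
ft_force: [0.4, 0.1, 0.1]
grip_width: 0.0001
grip_force: 0.0
t 5.82 p [ 0.6233 -0.2343  0.1625] yaw -1.8 tilt [-0.  0. -1.] shift [ 43.89 -17.75 -12.74] rows 12.0 twist 0.2 grip 0.0001 0.0 F [0.4 0.1 0.1]
```

```bash
python3 -c "
from h import *
c=snap('wrist','w2')"
```

```text
(no output)
```

View pics/w2.png

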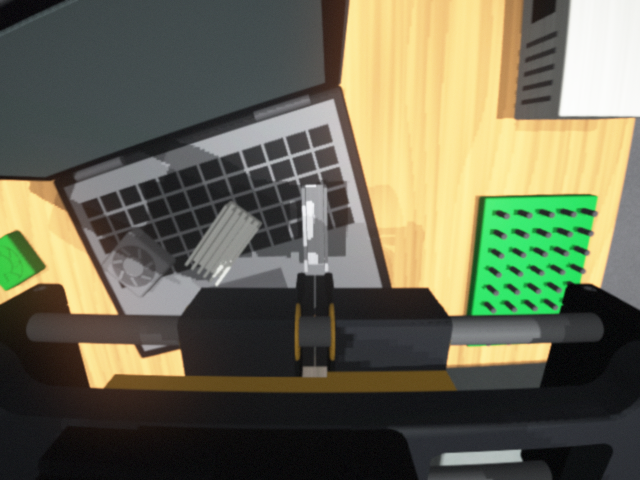

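Wrist view: the fingers are shut and empty at (315,330). The bracket still seems to lie on the deck, spanning about (313,185) to (315,270).

```bash
python3 - <<'E'
from h import *
c=load('w2')
for q in [(313,185),(307,200),(324,200),(315,215),(307,240),(324,240),(325,265),(307,265),(315,268),(230,230),(340,240),(345,80),(150,265)]: print(q,world(c,*q),world(c,*q,.042)[:2])
t=load('top0')
for q in [(405,197),(396,153.5),(396,161),(396,157),(340,154),(429,131),(485,205),(496,201)]: print('top',q,world(t,*q))
print(cams.camera('wrist')['view'].round(3).tolist())
c=snap('scene','s2');t=snap('top','t2')
cv2.imwrite('pics/s2c.png',np.hstack([cv2.resize(c['color'][220:390,210:390],(400,378)),cv2.resize(t['color'][100:300,310:520],(397,378))]))
E
```

```text
(313, 185) [ 0.6226 -0.1972  0.0236] [ 0.6228 -0.1947]
(307, 200) [ 0.6166 -0.2111  0.0233] [ 0.6171 -0.2077]
(324, 200) [ 0.6321 -0.2083  0.0415] [ 0.6321 -0.2082]
(315, 215) [ 0.6236 -0.2257  0.0234] [ 0.6237 -0.2215]
(307, 240) [ 0.6151 -0.2501  0.0239] [ 0.6157 -0.2445]
(324, 240) [ 0.6312 -0.2451  0.0419] [ 0.6312 -0.245 ]
(325, 265) [ 0.6315 -0.2693  0.0423] [ 0.6315 -0.2695]
(307, 265) [ 0.6148 -0.2689  0.0422] [ 0.6148 -0.2689]
(315, 268) [ 0.6219 -0.2806  0.021 ] [ 0.6221 -0.2722]
(230, 230) [ 0.5436 -0.2354  0.0323] [ 0.5462 -0.2328]
(340, 240) [ 0.6472 -0.2521  0.0208] [ 0.6458 -0.2455]
(345, 80) [ 0.6551 -0.1043  0.0008] [ 0.6514 -0.1107]
(150, 265) [ 0.4655 -0.2649  0.0414] [ 0.4658 -0.2646]
top (405, 197) [ 0.5379 -0.2485  0.0405]
top (396, 153.5) [ 0.6422 -0.2379  0.0203]
top (396, 161) [ 0.6242 -0.2367  0.0226]
top (396, 157) [ 0.631  -0.2362  0.0284]
top (340, 154) [ 0.645  -0.1165  0.0202]
top (429, 131) [ 0.6921 -0.3125  0.0197]
top (485, 205) [ 0.5164 -0.4119  0.039 ]
top (496, 201) [ 0.5188 -0.4275  0.0593]
[[0.999, -0.032, 0.01, -0.636], [-0.033, -0.956, 0.293, -0.228], [0.0, -0.293, -0.956, 0.277], [0.0, 0.0, 0.0, 1.0]]
```

View pics/s2c.png

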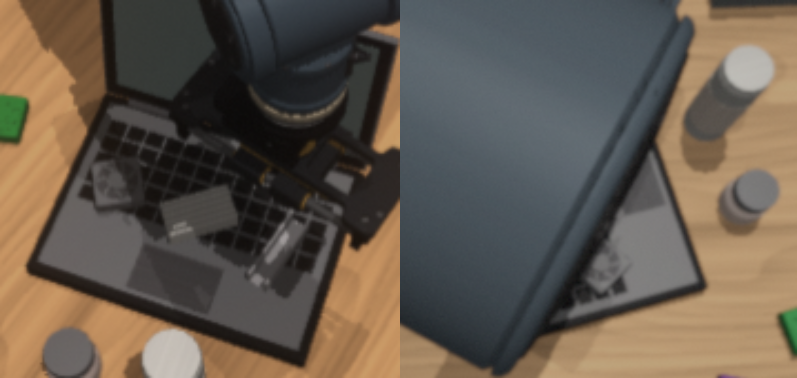

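Bracket is where I measured it, unmoved; the grip probably hadn't built up before the lift. I'll retry and check the grip before lifting.

```bash
python3 -m pendant '[{"jaw":0.6,"linear":[0,0.05,0],"twist":0},{"jaw":0.6,"linear":[0,0,0.5],"twist":0},{"jaw":0.6,"linear":[0,0,1],"twist":0},{"jaw":0.6,"linear":[0,0,1],"twist":0},{"jaw":0.6,"linear":[0,0,1],"twist":0},{"jaw":0.6,"linear":[0,0,1],"twist":0},{"jaw":0.6,"linear":[0,0,1],"twist":0},{"jaw":0.6,"linear":[0,0,1],"twist":0},{"jaw":0.6,"linear":[0,0,1],"twist":0},{"jaw":0.6,"linear":[0,0,0],"twist":0},{"jaw":0.6,"linear":[0,0,0],"twist":0}]' 40
python3 -c "
from h import *
go(.6240,-.2345,.04,-2)"
```

```text
time: 6.93
position: [0.6235, -0.2342, 0.0848]
tool_rot: [0.718, 0.696, -0.0, -0.001]
ft_force: [0.2, -0.1, 0.2]
grip_width: 0.0521
grip_force: 0.0
t 6.93 p [ 0.6235 -0.2342  0.0848] yaw -1.8 tilt [-0.001  0.001 -1.   ] shift [-0.03  0.05  4.48] rows 1.1 twist 0.2 grip 0.0521 0.0 F [ 0.2 -0.1  0.2]
```

```bash
python3 -m pendant '[{"jaw":0.6,"linear":[0,0.05,1.6],"twist":0},{"jaw":0.6,"linear":[0,0,1.6],"twist":0},{"jaw":0.6,"linear":[0,0,0.9],"twist":0},{"jaw":0.6,"linear":[0,0,0.4],"twist":0},{"jaw":0,"linear":[0,0,0],"twist":0},{"jaw":0,"linear":[0,0,0],"twist":0},{"jaw":0,"linear":[0,0,0],"twist":0},{"jaw":0,"linear":[0,0,0],"twist":0},{"jaw":0,"linear":[0,0,0],"twist":0},{"jaw":0,"linear":[0,0,0],"twist":0},{"jaw":0,"linear":[0,0,0],"twist":0},{"jaw":0,"linear":[0,0,0],"twist":0}]' 40
python3 -c "
from h import *
go(.46,.21,.29,-2)"
```

```text
time: 7.93
position: [0.6245, -0.2345, 0.041]
tool_rot: [0.718, 0.696, 0.0, 0.0]
ft_force: [0.4, 0.5, 0.2]
grip_width: 0.0069
grip_force: 0.0
t 7.93 p [ 0.6245 -0.2345  0.041 ] yaw -1.8 tilt [ 0. -0. -1.] shift [ 43.9  -17.87 -24.91] rows 13.1 twist 0.2 grip 0.0069 0.0 F [0.4 0.5 0.2]
```

```bash
python3 - <<'E'
from h import *
c=snap('scene','s3');t=snap('wrist','w3')
cv2.imwrite('pics/s3c.png',np.hstack([cv2.resize(c['color'][250:360,260:380],(400,367)),cv2.resize(t['color'][130:400,200:440],(326,367))]))
o=robot.get_obs();print(o['grip_width'],o['grip_force'])
E
```

```text
0.002688864588878447 0.0
```

View pics/s3c.png

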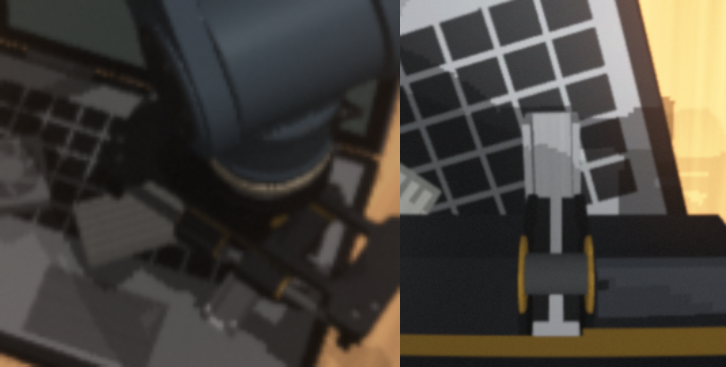

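```bash
python3 - <<'E'
from h import *
t=load('w3');s=240/367*270/240  # crop scale
k=240/326
for r in (115,150,185,200,215,230,260,300,325):
    print(r,[(col,world(t,200+(col-400)*k,130+r*270/367).tolist()) for col in (530,539,556,572,580)])
E
```

```text
115 [(530, [0.6147, -0.1971, 0.0252]), (539, [0.6184, -0.1976, 0.0238]), (556, [0.6256, -0.1978, 0.0237]), (572, [0.6323, -0.1977, 0.0251]), (580, [0.6358, -0.1987, 0.021])]
150 [(530, [0.6152, -0.2071, 0.0425]), (539, [0.6178, -0.2131, 0.0235]), (556, [0.6251, -0.2132, 0.0237]), (572, [0.6317, -0.2105, 0.0332]), (580, [0.6346, -0.2079, 0.0419])]
185 [(530, [0.6145, -0.2216, 0.0425]), (539, [0.6171, -0.2292, 0.0235]), (556, [0.6246, -0.2294, 0.0236]), (572, [0.6316, -0.2293, 0.0244]), (580, [0.6344, -0.2225, 0.0418])]
200 [(530, [0.615, -0.2234, 0.0531]), (539, [0.6182, -0.2247, 0.0504]), (556, [0.6244, -0.2366, 0.0235]), (572, [0.6309, -0.2256, 0.0492]), (580, [0.6337, -0.2238, 0.0536])]
215 [(530, [0.6157, -0.2235, 0.0659]), (539, [0.6187, -0.2248, 0.0634]), (556, [0.6241, -0.2439, 0.0236]), (572, [0.6304, -0.2254, 0.063]), (580, [0.6331, -0.2243, 0.0654])]
230 [(530, [0.6163, -0.2235, 0.0772]), (539, [0.6191, -0.2251, 0.0744]), (556, [0.6239, -0.2515, 0.0235]), (572, [0.63, -0.2251, 0.075]), (580, [0.6326, -0.2241, 0.077])]
260 [(530, [0.6204, -0.202, 0.1318]), (539, [0.6221, -0.2018, 0.1322]), (556, [0.6254, -0.202, 0.132]), (572, [0.6285, -0.2019, 0.1323]), (580, [0.6301, -0.2019, 0.1324])]
300 [(530, [0.6178, -0.228, 0.1082]), (539, [0.6193, -0.2368, 0.0961]), (556, [0.6226, -0.2908, 0.0212]), (572, [0.629, -0.237, 0.0962]), (580, [0.6314, -0.2367, 0.0967])]
325 [(530, [0.6176, -0.2341, 0.1106]), (539, [0.6136, -0.3057, 0.0207]), (556, [0.6222, -0.3057, 0.021]), (572, [0.6302, -0.3059, 0.0211]), (580, [0.6311, -0.2435, 0.0993])]
```

```bash
python3 - <<'E'
from h import *
print(robot.nose_length,[a for a in dir(robot) if a[0]!='_'])
for n in('w2','w3'):
    t=load(n); 
    # lowest world z of finger-like points near TCP
    pts=[]
    for v in range(150,340,3):
        for u in range(280,350,3):
            p=world(t,u,v)
            if abs(p[0]-.6240)<.03 and -.25<p[1]<-.215: pts.append(p)
    pts=np.array(pts); z=np.sort(pts[:,2]); z=z[z>.044]; print(n,len(z),z[:12])
E
```

```text
0.017 ['Unreachable', 'get_obs', 'hand_in', 'nose_length']
w2 162 [0.1688 0.1691 0.1693 0.1695 0.1698 0.1699 0.1699 0.1701 0.1702 0.1707
 0.1725 0.1726]
w3 186 [0.047  0.0473 0.0473 0.0475 0.0476 0.0476 0.0479 0.048  0.0481 0.0483
 0.0501 0.0506]
```

The depth shows the fingertips end about 6 mm above the reported TCP, when they should be 17 mm below it. They closed above the bracket, so I'll work about 22 mm lower and watch the force.

```bash
python3 -m pendant '[{"jaw":0.6,"linear":[0,0,0],"twist":0},{"jaw":0.6,"linear":[0,0,0],"twist":0},{"jaw":0.6,"linear":[0,0,0],"twist":0},{"jaw":0.6,"linear":[0,0,0],"twist":0},{"jaw":0.6,"linear":[0,0,0],"twist":0},{"jaw":0.6,"linear":[0,0,0],"twist":0},{"jaw":0.6,"linear":[0,0,0],"twist":0},{"jaw":0.6,"linear":[0,0,0],"twist":0},{"jaw":0.6,"linear":[0,0,0.6],"twist":0},{"jaw":0.6,"linear":[0,0,0.6],"twist":0},{"jaw":0.6,"linear":[0,0,0.3],"twist":0},{"jaw":0.6,"linear":[0,0,0],"twist":0}]' 40
python3 -m pendant '[{"jaw":0.6,"linear":[0,0,0.3],"twist":0},{"jaw":0.6,"linear":[0,0,0.2],"twist":0},{"jaw":0,"linear":[0,0,0],"twist":0},{"jaw":0,"linear":[0,0,0],"twist":0},{"jaw":0,"linear":[0,0,0],"twist":0},{"jaw":0,"linear":[0,0,0],"twist":0},{"jaw":0,"linear":[0,0,0],"twist":0},{"jaw":0,"linear":[0,0,0],"twist":0},{"jaw":0,"linear":[0,0,0],"twist":0},{"jaw":0,"linear":[0,0,0],"twist":0}]' 40

```

```text
time: 9.03
position: [0.6235, -0.234, 0.0243]
tool_rot: [0.718, 0.696, -0.0, -0.001]
ft_force: [-0.3, -0.6, 0.2]
grip_width: 0.0517
grip_force: 0.0
time: 9.87
position: [0.6245, -0.2345, 0.021]
tool_rot: [0.718, 0.696, 0.0, 0.0]
ft_force: [-1.2, -0.4, 1.3]
grip_width: 0.0217
grip_force: 39.9
```

```bash
python3 -m pendant '[{"jaw":0,"linear":[0,0,-0.8],"twist":0},{"jaw":0,"linear":[0,0,-2],"twist":0},{"jaw":0,"linear":[0,0,-3],"twist":0},{"jaw":0,"linear":[0,0,-3],"twist":0},{"jaw":0,"linear":[0,0,-3],"twist":0},{"jaw":0,"linear":[0,0,-3],"twist":0},{"jaw":0,"linear":[0,0,-3],"twist":0},{"jaw":0,"linear":[0,0,-3],"twist":0},{"jaw":0,"linear":[0,0,-3],"twist":0},{"jaw":0,"linear":[0,0,-2],"twist":0},{"jaw":0,"linear":[0,0,-1],"twist":0},{"jaw":0,"linear":[0,0,0],"twist":0}]' 
python3 -c "
from h import *
go(.46,.206,.28,6)"
```

```text
time: 10.87
position: [0.6256, -0.235, 0.2921]
tool_rot: [0.718, 0.696, 0.001, 0.003]
ft_force: [1.3, -0.5, -0.4]
grip_width: 0.0215
grip_force: 39.9
t 10.87 p [ 0.6256 -0.235   0.2921] yaw -1.8 tilt [ 0.005 -0.003 -1.   ] shift [ 43.55 -17.97   0.99] rows 11.5 twist -7.8 grip 0.0215 39.92523372173309 F [ 1.3 -0.5 -0.4]
```

```bash
python3 -m pendant '[{"jaw":0,"linear":[2,-0.8,0],"twist":0},{"jaw":0,"linear":[3.7,-1.5,0],"twist":0},{"jaw":0,"linear":[3.7,-1.5,0],"twist":0},{"jaw":0,"linear":[3.7,-1.5,0],"twist":0},{"jaw":0,"linear":[3.7,-1.5,0],"twist":0},{"jaw":0,"linear":[3.7,-1.5,0],"twist":0},{"jaw":0,"linear":[3.7,-1.6,0],"twist":0},{"jaw":0,"linear":[3.7,-1.6,0],"twist":0},{"jaw":0,"linear":[3.7,-1.6,0],"twist":0},{"jaw":0,"linear":[3.7,-1.6,0],"twist":0},{"jaw":0,"linear":[3.7,-1.6,0],"twist":0},{"jaw":0,"linear":[3.7,-1.6,0],"twist":0}]' 
python3 -m pendant '[{"jaw":0,"linear":[0,0,2],"twist":-4},{"jaw":0,"linear":[0,0,3],"twist":-4},{"jaw":0,"linear":[0,0,3],"twist":0},{"jaw":0,"linear":[0,0,3],"twist":0},{"jaw":0,"linear":[0,0,3],"twist":0},{"jaw":0,"linear":[0,0,3],"twist":0},{"jaw":0,"linear":[0,0,2.5],"twist":0},{"jaw":0,"linear":[0,0,2],"twist":0},{"jaw":0,"linear":[0,0,1],"twist":0},{"jaw":0,"linear":[0,0,0],"twist":0}]' 
python3 -c "
from h import *
go(.46,.206,.045,6)"
```

```text
time: 11.87
position: [0.4568, 0.1994, 0.2869]
tool_rot: [0.718, 0.696, -0.002, -0.001]
ft_force: [1.5, 0.0, -0.3]
grip_width: 0.0216
grip_force: 39.9
time: 12.7
position: [0.4564, 0.1974, 0.0608]
tool_rot: [0.668, 0.744, -0.003, -0.002]
ft_force: [-0.2, -0.2, -1.4]
grip_width: 0.0217
grip_force: 39.9
t 12.7 p [0.4564 0.1974 0.0608] yaw 6.2 tilt [-0.007 -0.001 -1.   ] shift [0.82 0.46 1.58] rows 0.4 twist 0.2 grip 0.0217 39.92515504360199 F [-0.2 -0.2 -1.4]
```

```bash
python3 -m pendant '[{"jaw":0,"linear":[0.6,0.4,1.2],"twist":0},{"jaw":0,"linear":[0,0,0.6],"twist":0},{"jaw":0,"linear":[0,0,0],"twist":0},{"jaw":0.5,"linear":[0,0,0],"twist":0},{"jaw":0.5,"linear":[0,0,0],"twist":0},{"jaw":0.5,"linear":[0,0,0],"twist":0},{"jaw":0.7,"linear":[0,0,-2],"twist":0},{"jaw":0.7,"linear":[0,0,-3],"twist":0},{"jaw":0.7,"linear":[0,0,-3],"twist":0},{"jaw":0.7,"linear":[0,0,-3],"twist":0},{"jaw":0.7,"linear":[0,0,-3],"twist":0},{"jaw":0.7,"linear":[0,0,-3],"twist":0}]' 
python3 -m pendant '[{"jaw":0.8,"linear":[0,0,-3],"twist":7},{"jaw":0.8,"linear":[0,0,-2],"twist":7},{"jaw":0.8,"linear":[0,0,-1],"twist":7},{"jaw":0.8,"linear":[0,0,0],"twist":7},{"jaw":0.8,"linear":[0,0,0],"twist":7},{"jaw":0.8,"linear":[0,0,0],"twist":7},{"jaw":0.8,"linear":[0,0,0],"twist":2.5},{"jaw":0.8,"linear":[0,0,0],"twist":0}]' 
python3 -c "
from h import *
go(.537,-.246,.28,-39)"
```

```text
time: 13.7
position: [0.4622, 0.2042, 0.218]
tool_rot: [0.668, 0.744, 0.0, 0.0]
ft_force: [1.5, 0.1, -0.8]
grip_width: 0.0605
grip_force: 0.0
time: 14.37
position: [0.4623, 0.2043, 0.2764]
tool_rot: [0.9, 0.435, 0.0, 0.0]
ft_force: [-0.4, 0.1, -0.6]
grip_width: 0.0695
grip_force: 0.0
t 14.37 p [0.4623 0.2043 0.2764] yaw -38.4 tilt [ 0.001  0.    -1.   ] shift [-30.66  33.81  -0.36] rows 11.1 twist 0.6 grip 0.0695 0.0 F [-0.4  0.1 -0.6]
```

```bash
python3 -m pendant '[{"jaw":0.8,"linear":[-1.5,1.7,0],"twist":0},{"jaw":0.8,"linear":[-2.7,2.95,0],"twist":0},{"jaw":0.8,"linear":[-2.7,2.95,0],"twist":0},{"jaw":0.8,"linear":[-2.7,2.95,0],"twist":0},{"jaw":0.8,"linear":[-2.7,2.95,0],"twist":0},{"jaw":0.8,"linear":[-2.7,2.95,0],"twist":0},{"jaw":0.8,"linear":[-2.7,2.95,0],"twist":0},{"jaw":0.8,"linear":[-2.7,2.95,0],"twist":0},{"jaw":0.8,"linear":[-2.7,2.95,0],"twist":0},{"jaw":0.8,"linear":[-2.7,2.95,0],"twist":0},{"jaw":0.8,"linear":[-2.7,2.95,0],"twist":0},{"jaw":0.8,"linear":[-2,2.3,0],"twist":0}]' 
python3 - <<'E'
from h import *
snap('wrist','w4');t=snap('top','t4');go(.537,-.246,.02,-39)
c=load('w4');T=np.linalg.inv(c['view'])
# heatsink top from the depth: points 32..48mm high near expected place
P=[]
for v in range(60,300,2):
    for u in range(150,500,2):
        p=world(c,u,v)
        if .035<p[2]<.05: P.append(p)
P=np.array(P)
for n,q in(('hs',(.537,-.246)),('fan',(.449,-.264))):
    s=P[np.hypot(*(P[:,:2]-q).T)<.045,:2]
    if len(s)>20: print(n,len(s),cv2.minAreaRect(s.astype(np.float32)*1000))
E
```

```text
time: 15.37
position: [0.5361, -0.2461, 0.2762]
tool_rot: [0.9, 0.436, 0.0, 0.001]
ft_force: [0.6, -0.7, -0.4]
grip_width: 0.0691
grip_force: 0.0
t 15.47 p [ 0.5369 -0.2481  0.2759] yaw -38.6 tilt [ 0.002 -0.003 -1.   ] shift [ 0.21 -0.22 25.59] rows 6.2 twist 0.4 grip 0.07 0.0 F [-0.4 -0.4  0.2]
hs 187 ((536.7434692382812, -248.34445190429688), (70.99440002441406, 34.762794494628906), 51.01197052001953)
fan 352 ((449.3517150878906, -265.157958984375), (49.326900482177734, 49.67345428466797), 42.89455032348633)
```

```bash
python3 -m pendant '[{"jaw":0.8,"linear":[0,0,1.5],"twist":0},{"jaw":0.8,"linear":[0,0,3],"twist":0},{"jaw":0.8,"linear":[0,0,3],"twist":0},{"jaw":0.8,"linear":[0,0,3],"twist":0},{"jaw":0.8,"linear":[0,0,3],"twist":0},{"jaw":0.8,"linear":[0,0,3],"twist":0},{"jaw":0.8,"linear":[0,0,2.5],"twist":0},{"jaw":0.8,"linear":[0,0,2],"twist":0},{"jaw":0.8,"linear":[0,0,1],"twist":0},{"jaw":0.8,"linear":[0,0,0],"twist":0}]' 
python3 -c "
from h import *
go(.5367,-.2483,.022,-39)"
```

```text
time: 16.3
position: [0.5346, -0.2408, 0.0538]
tool_rot: [0.9, 0.436, -0.001, -0.002]
ft_force: [-0.5, -0.2, 0.4]
grip_width: 0.0697
grip_force: 0.0
t 16.3 p [ 0.5346 -0.2408  0.0538] yaw -38.3 tilt [-0.004  0.003 -1.   ] shift [-0.46  0.65  3.18] rows 0.8 twist 0.7 grip 0.0697 0.0 F [-0.5 -0.2  0.4]
```

```bash
python3 -m pendant '[{"jaw":0.8,"linear":[-0.4,0.5,0.8],"twist":0},{"jaw":0.8,"linear":[0,0,1.2],"twist":0},{"jaw":0.8,"linear":[0,0,0.8],"twist":0},{"jaw":0.8,"linear":[0,0,0.3],"twist":0},{"jaw":0.8,"linear":[0,0,0],"twist":0},{"jaw":0,"linear":[0,0,0],"twist":0},{"jaw":0,"linear":[0,0,0],"twist":0},{"jaw":0,"linear":[0,0,0],"twist":0},{"jaw":0,"linear":[0,0,0],"twist":0},{"jaw":0,"linear":[0,0,0],"twist":0},{"jaw":0,"linear":[0,0,0],"twist":0},{"jaw":0,"linear":[0,0,0],"twist":0}]' 
python3 -c "
from h import *
go(.5367,-.2483,.022,-39)"
```

```text
time: 17.3
position: [0.5376, -0.2488, 0.025]
tool_rot: [0.9, 0.436, 0.0, 0.0]
ft_force: [-0.5, -0.4, 0.5]
grip_width: 0.0361
grip_force: 40.0
t 17.3 p [ 0.5376 -0.2488  0.025 ] yaw -38.3 tilt [ 0. -0. -1.] shift [-0.02 -0.11  0.3 ] rows 0.1 twist 0.7 grip 0.0361 40.000314116477966 F [-0.5 -0.4  0.5]
```

```bash
python3 -m pendant '[{"jaw":0,"linear":[0,0,-0.8],"twist":0},{"jaw":0,"linear":[0,0,-2],"twist":0},{"jaw":0,"linear":[0,0,-3],"twist":0},{"jaw":0,"linear":[0,0,-3],"twist":0},{"jaw":0,"linear":[0,0,-3],"twist":0},{"jaw":0,"linear":[0,0,-3],"twist":0},{"jaw":0,"linear":[0,0,-3],"twist":0},{"jaw":0,"linear":[0,0,-3],"twist":0},{"jaw":0,"linear":[0,0,-3],"twist":0},{"jaw":0,"linear":[0,0,-2],"twist":0},{"jaw":0,"linear":[0,0,-1],"twist":0},{"jaw":0,"linear":[0,0,0],"twist":0}]' 
python3 -c "
from h import *
go(.525,.214,.29,6)"
```

```text
time: 18.3
position: [0.5387, -0.2495, 0.2958]
tool_rot: [0.9, 0.436, 0.001, 0.003]
ft_force: [0.2, -0.3, -1.4]
grip_width: 0.0357
grip_force: 40.0
t 18.3 p [ 0.5387 -0.2495  0.2958] yaw -38.3 tilt [ 0.005 -0.003 -1.   ] shift [ 35.51 -29.82   0.41] rows 11.3 twist -44.3 grip 0.0357 39.99977767467499 F [ 0.2 -0.3 -1.4]
```

```bash
python3 -m pendant '[{"jaw":0,"linear":[1.6,-1.3,0],"twist":0},{"jaw":0,"linear":[3.1,-2.6,0],"twist":0},{"jaw":0,"linear":[3.1,-2.6,0],"twist":0},{"jaw":0,"linear":[3.1,-2.6,0],"twist":0},{"jaw":0,"linear":[3.1,-2.6,0],"twist":0},{"jaw":0,"linear":[3.1,-2.6,0],"twist":0},{"jaw":0,"linear":[3.1,-2.6,0],"twist":0},{"jaw":0,"linear":[3.1,-2.6,0],"twist":0},{"jaw":0,"linear":[3.1,-2.6,0],"twist":0},{"jaw":0,"linear":[3.1,-2.6,0],"twist":0},{"jaw":0,"linear":[3.1,-2.6,0],"twist":0},{"jaw":0,"linear":[3.1,-2.6,0],"twist":0}]' 
python3 -m pendant '[{"jaw":0,"linear":[0,0,2],"twist":-7},{"jaw":0,"linear":[0,0,3],"twist":-7},{"jaw":0,"linear":[0,0,3],"twist":-7},{"jaw":0,"linear":[0,0,3],"twist":-7},{"jaw":0,"linear":[0,0,3],"twist":-7},{"jaw":0,"linear":[0,0,3],"twist":-7},{"jaw":0,"linear":[0,0,2.5],"twist":-2},{"jaw":0,"linear":[0,0,2],"twist":0},{"jaw":0,"linear":[0,0,1],"twist":0},{"jaw":0,"linear":[0,0,0],"twist":0}]' 
python3 -c "
from h import *
go(.525,.214,.045,6)"
```

```text
time: 19.3
position: [0.5228, 0.2183, 0.2905]
tool_rot: [0.9, 0.436, -0.002, -0.0]
ft_force: [-0.3, -0.6, -1.5]
grip_width: 0.0358
grip_force: 40.0
time: 20.13
position: [0.5214, 0.2159, 0.0642]
tool_rot: [0.671, 0.741, -0.003, -0.002]
ft_force: [0.0, 0.4, -1.2]
grip_width: 0.0353
grip_force: 40.0
t 20.13 p [0.5214 0.2159 0.0642] yaw 5.7 tilt [-0.008 -0.002 -1.   ] shift [-0.23  0.36  1.91] rows 0.5 twist -0.3 grip 0.0353 39.99985992908478 F [ 0.   0.4 -1.2]
```

```bash
python3 -m pendant '[{"jaw":0,"linear":[0,0.4,1.3],"twist":0},{"jaw":0,"linear":[0,0,0.6],"twist":0},{"jaw":0,"linear":[0,0,0],"twist":0},{"jaw":0.6,"linear":[0,0,0],"twist":0},{"jaw":0.6,"linear":[0,0,0],"twist":0},{"jaw":0.6,"linear":[0,0,0],"twist":0},{"jaw":0.8,"linear":[0,0,-2],"twist":0},{"jaw":0.8,"linear":[0,0,-3],"twist":0},{"jaw":0.8,"linear":[0,0,-3],"twist":0},{"jaw":0.8,"linear":[0,0,-3],"twist":0},{"jaw":0.8,"linear":[0,0,-3],"twist":0},{"jaw":0.8,"linear":[0,0,-3],"twist":0}]' 
python3 -m pendant '[{"jaw":1,"linear":[0,0,-3],"twist":-7},{"jaw":1,"linear":[0,0,-2],"twist":-7},{"jaw":1,"linear":[0,0,-1],"twist":-7},{"jaw":1,"linear":[0,0,0],"twist":-7},{"jaw":1,"linear":[0,0,0],"twist":-7},{"jaw":1,"linear":[0,0,0],"twist":-2},{"jaw":1,"linear":[0,0,0],"twist":0}]' 
python3 -c "
from h import *
go(.4494,-.2652,.28,43)"
```

```text
time: 21.13
position: [0.5283, 0.217, 0.221]
tool_rot: [0.671, 0.741, 0.0, 0.0]
ft_force: [0.6, -0.7, -0.1]
grip_width: 0.0692
grip_force: 0.0
time: 21.72
position: [0.5284, 0.2171, 0.2797]
tool_rot: [0.401, 0.916, 0.0, 0.001]
ft_force: [0.2, 0.1, -0.2]
grip_width: 0.0862
grip_force: 0.0
t 21.72 p [0.5284 0.2171 0.2797] yaw 42.7 tilt [ 0.001  0.    -1.   ] shift [-30.09 -38.5   -0.06] rows 11.9 twist -0.3 grip 0.0862 0.0 F [ 0.2  0.1 -0.2]
```

```bash
python3 -m pendant '[{"jaw":1,"linear":[-1.2,-1.5,0],"twist":0},{"jaw":1,"linear":[-2.5,-3.2,0],"twist":0},{"jaw":1,"linear":[-2.5,-3.2,0],"twist":0},{"jaw":1,"linear":[-2.5,-3.2,0],"twist":0},{"jaw":1,"linear":[-2.5,-3.2,0],"twist":0},{"jaw":1,"linear":[-2.5,-3.2,0],"twist":0},{"jaw":1,"linear":[-2.5,-3.2,0],"twist":0},{"jaw":1,"linear":[-2.5,-3.2,0],"twist":0},{"jaw":1,"linear":[-2.5,-3.2,0],"twist":0},{"jaw":1,"linear":[-2.5,-3.2,0],"twist":0},{"jaw":1,"linear":[-2.5,-3.2,0],"twist":0},{"jaw":1,"linear":[-2.5,-3.2,0],"twist":0}]' 
python3 -m pendant '[{"jaw":1,"linear":[-1.4,-1.8,0],"twist":0},{"jaw":1,"linear":[0,0,1],"twist":0},{"jaw":1,"linear":[0,0,3],"twist":0},{"jaw":1,"linear":[0,0,3],"twist":0},{"jaw":1,"linear":[0,0,3],"twist":0},{"jaw":1,"linear":[0,0,3],"twist":0},{"jaw":1,"linear":[0,0,2.5],"twist":0},{"jaw":1,"linear":[0,0,2],"twist":0},{"jaw":1,"linear":[0,0,1],"twist":0},{"jaw":1,"linear":[0,0,0],"twist":0}]' 
python3 -c "
from h import *
go(.4494,-.2652,.021,43)"
```

```text
time: 22.72
position: [0.4524, -0.2445, 0.2793]
tool_rot: [0.402, 0.916, -0.0, 0.001]
ft_force: [0.5, 0.4, 0.7]
grip_width: 0.0869
grip_force: 0.0
time: 23.55
position: [0.4482, -0.2634, 0.0918]
tool_rot: [0.402, 0.916, 0.001, -0.002]
ft_force: [-0.9, 1.0, -0.4]
grip_width: 0.0871
grip_force: 0.0
t 23.55 p [ 0.4482 -0.2634  0.0918] yaw 42.6 tilt [-0.004  0.003 -1.   ] shift [-0.24 -0.03  7.08] rows 1.7 twist -0.4 grip 0.0871 0.0 F [-0.9  1.  -0.4]
```

```bash
python3 -m pendant '[{"jaw":1,"linear":[-0.1,0,2],"twist":0},{"jaw":1,"linear":[0,0,2],"twist":0},{"jaw":1,"linear":[0,0,1.5],"twist":0},{"jaw":1,"linear":[0,0,0.9],"twist":0},{"jaw":1,"linear":[0,0,0.3],"twist":0},{"jaw":1,"linear":[0,0,0],"twist":0},{"jaw":0,"linear":[0,0,0],"twist":0},{"jaw":0,"linear":[0,0,0],"twist":0},{"jaw":0,"linear":[0,0,0],"twist":0},{"jaw":0,"linear":[0,0,0],"twist":0},{"jaw":0,"linear":[0,0,0],"twist":0},{"jaw":0,"linear":[0,0,0],"twist":0}]' 30
python3 -m pendant '[{"jaw":0,"linear":[0,0,0],"twist":0},{"jaw":0,"linear":[0,0,0],"twist":0},{"jaw":0,"linear":[0,0,0],"twist":0}]' 30
python3 -c "
from h import *
go(.4494,-.2652,.021,43)"
```

```text
time: 24.55
position: [0.4502, -0.2661, 0.027]
tool_rot: [0.401, 0.916, -0.0, 0.0]
ft_force: [-0.1, 0.2, -1.3]
grip_width: 0.0546
grip_force: 0.0
time: 24.8
position: [0.4501, -0.266, 0.0269]
tool_rot: [0.402, 0.916, -0.0, 0.0]
ft_force: [-0.5, -0.1, 2.0]
grip_width: 0.0494
grip_force: 30.0
t 24.8 p [ 0.4501 -0.266   0.0269] yaw 42.7 tilt [ 0. -0. -1.] shift [0.11 0.   0.59] rows 0.1 twist -0.3 grip 0.0494 29.99044507741928 F [-0.5 -0.1  2. ]
```

```bash
python3 -m pendant '[{"jaw":0,"linear":[0,0,-0.8],"twist":0},{"jaw":0,"linear":[0,0,-2],"twist":0},{"jaw":0,"linear":[0,0,-3],"twist":0},{"jaw":0,"linear":[0,0,-3],"twist":0},{"jaw":0,"linear":[0,0,-3],"twist":0},{"jaw":0,"linear":[0,0,-3],"twist":0},{"jaw":0,"linear":[0,0,-3],"twist":0},{"jaw":0,"linear":[0,0,-3],"twist":0},{"jaw":0,"linear":[0,0,-3],"twist":0},{"jaw":0,"linear":[0,0,-2],"twist":0},{"jaw":0,"linear":[0,0,-1],"twist":0},{"jaw":0,"linear":[0,0,0],"twist":0}]' 
python3 -c "
from h import *
go(.6,.222,.29,6)"
```

```text
time: 25.8
position: [0.4509, -0.2666, 0.2973]
tool_rot: [0.401, 0.916, -0.001, 0.002]
ft_force: [-0.2, 0.1, -1.6]
grip_width: 0.0495
grip_force: 30.0
t 25.8 p [ 0.4509 -0.2666  0.2973] yaw 42.7 tilt [ 0.004 -0.004 -1.   ] shift [25.82 44.08  0.61] rows 12.5 twist 36.7 grip 0.0495 29.99144822359085 F [-0.2  0.1 -1.6]
```

```bash
python3 -m pendant '[{"jaw":0,"linear":[1,1.7,0],"twist":0},{"jaw":0,"linear":[2,3.5,0],"twist":0},{"jaw":0,"linear":[2,3.5,0],"twist":0},{"jaw":0,"linear":[2,3.5,0],"twist":0},{"jaw":0,"linear":[2,3.5,0],"twist":0},{"jaw":0,"linear":[2,3.5,0],"twist":0},{"jaw":0,"linear":[2,3.5,0],"twist":0},{"jaw":0,"linear":[2,3.5,0],"twist":0},{"jaw":0,"linear":[2,3.5,0],"twist":0},{"jaw":0,"linear":[2,3.5,0],"twist":0},{"jaw":0,"linear":[2,3.5,0],"twist":0},{"jaw":0,"linear":[2,3.5,0],"twist":0}]' 
python3 -m pendant '[{"jaw":0,"linear":[2,3.5,0],"twist":0},{"jaw":0,"linear":[1,0.4,0],"twist":0},{"jaw":0,"linear":[0,0,2],"twist":7},{"jaw":0,"linear":[0,0,3],"twist":7},{"jaw":0,"linear":[0,0,3],"twist":7},{"jaw":0,"linear":[0,0,3],"twist":7},{"jaw":0,"linear":[0,0,3],"twist":7},{"jaw":0,"linear":[0,0,2.5],"twist":2},{"jaw":0,"linear":[0,0,2],"twist":0},{"jaw":0,"linear":[0,0,0],"twist":0}]' 
python3 -c "
from h import *
go(.6,.222,.045,6)"
```

```text
time: 26.8
position: [0.5887, 0.1775, 0.2921]
tool_rot: [0.401, 0.916, -0.001, -0.002]
ft_force: [1.4, -0.3, -0.1]
grip_width: 0.0493
grip_force: 30.0
time: 27.63
position: [0.5926, 0.2225, 0.1031]
tool_rot: [0.671, 0.741, -0.006, -0.004]
ft_force: [-0.5, 0.1, -1.6]
grip_width: 0.0498
grip_force: 30.0
t 27.63 p [0.5926 0.2225 0.1031] yaw 5.6 tilt [-0.014 -0.003 -1.   ] shift [-0.11  0.81  5.79] rows 1.4 twist -0.4 grip 0.0498 29.99166190624237 F [-0.5  0.1 -1.6]
```

```bash
python3 -m pendant '[{"jaw":0,"linear":[0,0.4,1.5],"twist":0},{"jaw":0,"linear":[0,0,2],"twist":0},{"jaw":0,"linear":[0,0,1.5],"twist":0},{"jaw":0,"linear":[0,0,0.6],"twist":0},{"jaw":0,"linear":[0,0,0],"twist":0},{"jaw":0.8,"linear":[0,0,0],"twist":0},{"jaw":0.8,"linear":[0,0,0],"twist":0},{"jaw":0.8,"linear":[0,0,0],"twist":0},{"jaw":0.8,"linear":[0,0,-2],"twist":0},{"jaw":0.8,"linear":[0,0,-3],"twist":0},{"jaw":0.8,"linear":[0,0,-3],"twist":0},{"jaw":0.8,"linear":[0,0,-3],"twist":0}]' 
python3 -m pendant '[{"jaw":0,"linear":[0,0,-3],"twist":0},{"jaw":0,"linear":[0,0,-3],"twist":0},{"jaw":0,"linear":[0,0,-3],"twist":0},{"jaw":0,"linear":[0,0,-2],"twist":0},{"jaw":0,"linear":[0,0,-2],"twist":0},{"jaw":0,"linear":[0,0,0],"twist":0}]' 
python3 - <<'E'
from h import *
c=snap('scene','s5');w=snap('wrist','w5');t=snap('top','t5')
go(.5,-.05,.28,14)
cv2.imwrite('pics/m5.png',np.hstack([cv2.resize(c['color'][100:400,190:490],(400,400)),cv2.resize(w['color'],(400,300),)[:, :].repeat(1,0) if 0 else cv2.copyMakeBorder(cv2.resize(w['color'],(400,300)),0,100,0,0,cv2.BORDER_CONSTANT)]))
E
```

```text
time: 28.63
position: [0.6023, 0.2246, 0.1659]
tool_rot: [0.671, 0.741, 0.0, 0.0]
ft_force: [0.2, -0.1, -0.6]
grip_width: 0.0693
grip_force: 0.0
time: 29.13
position: [0.6049, 0.2252, 0.3004]
tool_rot: [0.671, 0.741, 0.005, 0.004]
ft_force: [0.6, 0.5, 0.7]
grip_width: 0.037
grip_force: 0.0
t 29.28 p [0.6016 0.2244 0.2937] yaw 5.7 tilt [-0. -0. -1.] shift [-26.3  -12.82   1.37] rows 7.1 twist -8.3 grip 0.0256 0.0 F [-0.2  0.3  0.2]
```

View pics/m5.png

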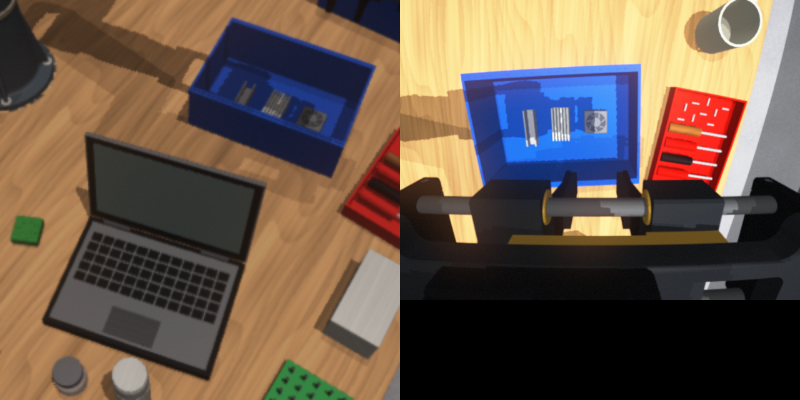

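All three parts are in the crate (bracket, heat sink and fan at right-panel (530,127), (560,123), (597,122)) and the keyboard is clear. Next I go behind the lid with the fingers shut.

```bash
python3 -m pendant '[{"jaw":0,"linear":[0,0,0],"twist":-4.2},{"jaw":0,"linear":[0,0,0],"twist":-4.1},{"jaw":0,"linear":[0,0,0],"twist":0}]' 
python3 - <<'E'
from h import *
go(.484,-.046,.19,14)
t=load('t5')
# laptop/lid recheck: lid top edge and base front corners from the scene depth
s=load('s5')
for q in [(256,203),(320,221),(385,240)]:print(world(s,q[0],q[1]+1))
r=.185
f=lambda th:np.array([-r*np.cos(th)+.008*np.sin(th)+.0095,.021+r*np.sin(th)+.008*np.cos(th)-.006])
th=1.7
for th in np.arange(1.7,-.01,-.1):print(round(th,2),(f(th)*100).round(2),((f(th-.1)-f(th))*[100,-100]).round(2))
E
```

```text
time: 29.53
position: [0.6011, 0.2243, 0.2917]
tool_rot: [0.615, 0.788, -0.001, -0.001]
ft_force: [-0.5, -0.6, -0.0]
grip_width: 0.006
grip_force: 0.0
t 29.53 p [0.6011 0.2243 0.2917] yaw 14.0 tilt [-0.004 -0.001 -1.   ] shift [-23.39 -17.87  10.23] rows 7.6 twist 0.0 grip 0.006 0.0 F [-0.5 -0.6 -0. ]
[ 0.3698 -0.1529  0.2157]
[ 0.5047 -0.1168  0.2152]
[ 0.6363 -0.0832  0.215 ]
1.7 [ 4.13 19.74] [-1.84 -0.23]
1.6 [ 2.29 19.97] [-1.85 -0.04]
1.5 [ 0.44 20.01] [-1.85  0.14]
1.4 [-1.41 19.87] [-1.82  0.33]
1.3 [-3.23 19.54] [-1.78  0.51]
1.2 [-5.01 19.03] [-1.72  0.68]
1.1 [-6.73 18.35] [-1.64  0.85]
1.0 [-8.37 17.5 ] [-1.55  1.01]
0.9 [-9.92 16.49] [-1.44  1.16]
0.8 [-11.37  15.33] [-1.32  1.3 ]
0.7 [-12.68  14.03] [-1.18  1.42]
0.6 [-13.87  12.61] [-1.03  1.53]
0.5 [-14.9   11.07] [-0.88  1.63]
0.4 [-15.78   9.44] [-0.71  1.71]
0.3 [-16.49   7.73] [-0.53  1.77]
0.2 [-17.02   5.96] [-0.36  1.82]
0.1 [-17.38   4.14] [-0.17  1.84]
-0.0 [-17.55   2.3 ] [0.01 1.85]
```

```bash
python3 -m pendant '[{"jaw":0,"linear":[-1.8,-1.4,0],"twist":0},{"jaw":0,"linear":[-2.7,-2.1,0],"twist":0},{"jaw":0,"linear":[-2.7,-2.1,0],"twist":0},{"jaw":0,"linear":[-2.7,-2.1,0],"twist":0},{"jaw":0,"linear":[-2.7,-2.1,0],"twist":0},{"jaw":0,"linear":[-2.7,-2.1,0],"twist":0},{"jaw":0,"linear":[-2.7,-2.1,2],"twist":0},{"jaw":0,"linear":[-2.7,-2.1,2],"twist":0},{"jaw":0,"linear":[-2.4,-1.8,2],"twist":0},{"jaw":0,"linear":[0,0,2],"twist":0},{"jaw":0,"linear":[0,0,2],"twist":0},{"jaw":0,"linear":[0,0,0],"twist":0}]' 
python3 - <<'E'
from h import *
go(.499,-.108,.198,14)
E
```

```text
time: 30.53
position: [0.4805, -0.0426, 0.1898]
tool_rot: [0.617, 0.787, -0.002, -0.005]
ft_force: [-0.7, -0.4, -0.3]
grip_width: 0.0005
grip_force: 0.0
t 30.53 p [ 0.4805 -0.0426  0.1898] yaw 13.7 tilt [-0.009  0.003 -1.   ] shift [-6.79  0.23 -0.86] rows 1.7 twist -0.3 grip 0.0005 0.0 F [-0.7 -0.4 -0.3]
```

```bash
python3 -m pendant '[{"jaw":0,"linear":[-2.4,0.2,-0.4],"twist":0},{"jaw":0,"linear":[-2.4,0,-0.4],"twist":0},{"jaw":0,"linear":[-1.2,0,0],"twist":0},{"jaw":0,"linear":[-0.8,0,0],"twist":0},{"jaw":0,"linear":[-0.9,0,-0.1],"twist":0},{"jaw":0,"linear":[-0.9,0,-0.1],"twist":0},{"jaw":0,"linear":[-0.9,0,0],"twist":0},{"jaw":0,"linear":[-0.9,0,0],"twist":0},{"jaw":0,"linear":[-0.9,0,0.05],"twist":0},{"jaw":0,"linear":[-0.9,0,0.1],"twist":0},{"jaw":0,"linear":[-0.9,0,0.15],"twist":0},{"jaw":0,"linear":[-0.9,0,0.15],"twist":0}]' 
python3 - <<'E'
from h import *
go(.509+.242*.0323,-.148-.97*.0323,.1954,14)
c=snap('scene','s6');cv2.imwrite('pics/s6c.png',cv2.resize(c['color'][150:430,190:490],(600,560)))
E
```

```text
time: 31.53
position: [0.52, -0.179, 0.199]
tool_rot: [0.616, 0.788, 0.0, -0.0]
ft_force: [-0.4, 1.8, 0.1]
grip_width: 0.0008
grip_force: 0.7
t 31.53 p [ 0.52  -0.179  0.199] yaw 14.0 tilt [-0.  0. -1.] shift [ 0.05 -0.32  0.36] rows 0.1 twist -0.0 grip 0.0008 0.7428124090233723 F [-0.4  1.8  0.1]
```

View pics/s6c.png

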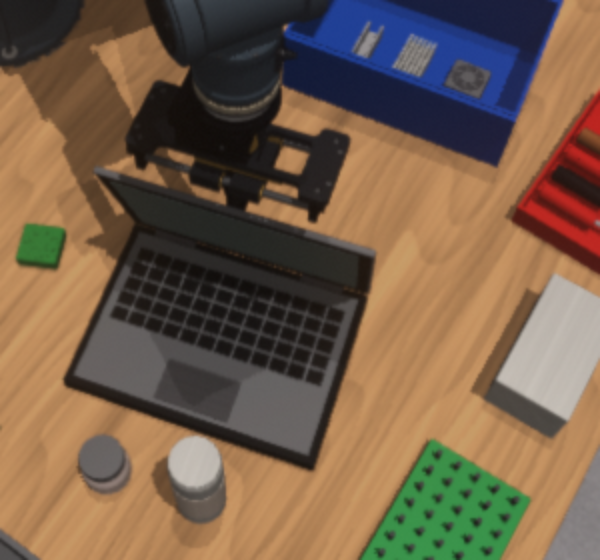

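The lid is tipping forward at (240,215) with 1.8 N of push, and the laptop, can and jar are unmoved. I continue the arc.

```bash
python3 -m pendant '[{"jaw":0,"linear":[-0.9,0,0.3],"twist":0},{"jaw":0,"linear":[-0.9,0,0.35],"twist":0},{"jaw":0,"linear":[-0.85,0,0.4],"twist":0},{"jaw":0,"linear":[-0.85,0,0.4],"twist":0},{"jaw":0,"linear":[-0.8,0,0.45],"twist":0},{"jaw":0,"linear":[-0.8,0,0.45],"twist":0},{"jaw":0,"linear":[-0.8,0,0.5],"twist":0},{"jaw":0,"linear":[-0.75,0,0.55],"twist":0},{"jaw":0,"linear":[-0.7,0,0.6],"twist":0},{"jaw":0,"linear":[-0.7,0,0.6],"twist":0},{"jaw":0,"linear":[-0.65,0,0.65],"twist":0},{"jaw":0,"linear":[-0.65,0,0.65],"twist":0}]' 
python3 - <<'E'
from h import *
go(.509+.242*.1268,-.148-.97*.1268,.1403,14)
E
```

```text
time: 32.58
position: [0.5426, -0.2696, 0.1395]
tool_rot: [0.616, 0.788, 0.0, -0.0]
ft_force: [0.1, 0.2, 1.6]
grip_width: 0.0005
grip_force: 0.4
t 32.58 p [ 0.5426 -0.2696  0.1395] yaw 14.0 tilt [-0.  0. -1.] shift [-0.07 -0.32 -0.08] rows 0.1 twist -0.0 grip 0.0005 0.43834077223436907 F [0.1 0.2 1.6]
```

Right on the plan (θ≈0.7). I continue to θ≈0.1.

```bash
python3 -m pendant '[{"jaw":0,"linear":[-0.5,0,0.75],"twist":0},{"jaw":0,"linear":[-0.5,0,0.75],"twist":0},{"jaw":0,"linear":[-0.45,0,0.8],"twist":0},{"jaw":0,"linear":[-0.45,0,0.8],"twist":0},{"jaw":0,"linear":[-0.35,0,0.85],"twist":0},{"jaw":0,"linear":[-0.35,0,0.85],"twist":0},{"jaw":0,"linear":[-0.25,0,0.9],"twist":0},{"jaw":0,"linear":[-0.25,0,0.9],"twist":0},{"jaw":0,"linear":[-0.2,0,0.9],"twist":0},{"jaw":0,"linear":[-0.15,0,0.9],"twist":0},{"jaw":0,"linear":[-0.1,0,0.9],"twist":0},{"jaw":0,"linear":[-0.1,0,0.5],"twist":0}]' 
python3 - <<'E'
from h import *
go(.509+.242*.1755,-.148-.97*.1755,.023,14)
E
```

```text
time: 33.58
position: [0.5507, -0.304, 0.0407]
tool_rot: [0.616, 0.788, 0.0, -0.001]
ft_force: [-0.4, 0.7, 0.6]
grip_width: 0.0003
grip_force: 0.3
t 33.58 p [ 0.5507 -0.304   0.0407] yaw 14.0 tilt [-0.001  0.001 -1.   ] shift [-1.41 -0.27  1.77] rows 0.6 twist -0.0 grip 0.0003 0.2581039877986768 F [-0.4  0.7  0.6]
```

```bash
python3 -m pendant '[{"jaw":0,"linear":[0,0,0.5],"twist":0},{"jaw":0,"linear":[0,0,0.4],"twist":0},{"jaw":0,"linear":[0,0,0.4],"twist":0},{"jaw":0,"linear":[0,0,0.2],"twist":0},{"jaw":0,"linear":[0,0,0],"twist":0}]' 
python3 -m pendant '[{"jaw":0,"linear":[0,0,0.1],"twist":0},{"jaw":0,"linear":[0,0,0.1],"twist":0},{"jaw":0,"linear":[0,0,0],"twist":0}]' 

```

```text
time: 34.0
position: [0.551, -0.3041, 0.0269]
tool_rot: [0.616, 0.788, 0.0, -0.0]
ft_force: [-0.3, 0.7, -0.5]
grip_width: 0.001
grip_force: 0.0
time: 34.25
position: [0.5513, -0.3044, 0.0254]
tool_rot: [0.616, 0.788, 0.0, 0.0]
ft_force: [-0.2, -0.3, -0.2]
grip_width: 0.0002
grip_force: 0.0
```

```bash
python3 -m pendant '[{"jaw":0,"linear":[0,0,0.1],"twist":0},{"jaw":0,"linear":[0,0,0.1],"twist":0},{"jaw":0,"linear":[0,0,0],"twist":0}]' 
python3 - <<'E'
from h import *
w=snap('wrist','w7');s=snap('scene','s7')
P=[]
for v in range(20,300,5):
    for u in range(60,600,10):
        p=world(w,u,v); q=(p[:2]-[.509,-.148]); y=q@[-.242,.97]; x=q@[.97,.242]
        if abs(x)<.13 and p[2]<.06 and -.2<y<-.01: P.append((y,p[2]))
P=np.array(P);print(len(P),P[:,0].min(),np.polyfit(P[:,0],P[:,1],1), [ (b,round(float(np.median(P[abs(P[:,0]-b)<.01,1])),4)) for b in(-.02,-.06,-.1,-.14) if (abs(P[:,0]-b)<.01).any()])
for q in [(290,370),(300,335),(270,320)]:print(world(s,*q))
E
```

```text
time: 34.5
position: [0.5514, -0.3045, 0.0237]
tool_rot: [0.616, 0.788, 0.0, 0.0]
ft_force: [-0.2, -0.5, 2.2]
grip_width: 0.0003
grip_force: 1.4
2815 -0.1656718 [-0.00400336  0.02920924] [(-0.02, 0.0294), (-0.06, 0.0295), (-0.1, 0.0295), (-0.14, 0.0295)]
[ 0.6145 -0.3834  0.1473]
[ 0.5897 -0.315   0.1409]
[ 0.5434 -0.3407  0.2066]
```

```bash
python3 -m pendant '[{"jaw":0,"linear":[0,0,0.05],"twist":0},{"jaw":0,"linear":[0,0,0.05],"twist":0},{"jaw":0,"linear":[0,0,0],"twist":0}]'; python3 -m pendant '[{"jaw":0,"linear":[0,0,0.05],"twist":0},{"jaw":0,"linear":[0,0,0],"twist":0}]' 
```

```text
time: 34.85
position: [0.5514, -0.3045, 0.0236]
tool_rot: [0.616, 0.788, -0.0, 0.0]
ft_force: [-1.8, 1.3, 8.6]
grip_width: 0.0003
grip_force: 4.4
time: 35.02
position: [0.5514, -0.3045, 0.0235]
tool_rot: [0.616, 0.788, -0.0, 0.0]
ft_force: [-2.9, 1.9, 12.2]
grip_width: 0.0005
grip_force: 5.7
```

Solid contact at 12 N, so the lid is shut. I retreat up and look.

```bash
python3 -m pendant '[{"jaw":0,"linear":[0,0,-0.3],"twist":0},{"jaw":0,"linear":[0,0,-1],"twist":0},{"jaw":0,"linear":[0,0,-3],"twist":0},{"jaw":0,"linear":[0,0,-3],"twist":0},{"jaw":0,"linear":[0,0,-3],"twist":0},{"jaw":0,"linear":[0,0,-3],"twist":0},{"jaw":0,"linear":[0,0,-3],"twist":0},{"jaw":0,"linear":[0,0,-3],"twist":0},{"jaw":0,"linear":[2.5,0,-1],"twist":0},{"jaw":0,"linear":[3.5,0,0],"twist":0},{"jaw":0,"linear":[3.5,0,0],"twist":0},{"jaw":0,"linear":[3.5,0,0],"twist":0}]'; python3 -m pendant '[{"jaw":0,"linear":[3.5,0,0],"twist":0},{"jaw":0,"linear":[3.5,0,0],"twist":0},{"jaw":0,"linear":[3.5,0,0],"twist":0},{"jaw":0,"linear":[3.5,0,0],"twist":0},{"jaw":0,"linear":[0,0,0],"twist":0},{"jaw":0,"linear":[0,0,0],"twist":0}]'
python3 - <<'E'
from h import *
t=snap('top','t8');s=snap('scene','s8')
cv2.imwrite('pics/m8.png',np.hstack([cv2.resize(s['color'][150:430,190:490],(400,373)),cv2.resize(t['color'][90:310,310:540],(390,373))]))
for n,u,v in[('can',492,136),('jar',496,201),('baseFL',429,131),('baseFR',469,250),('lid',400,200),('lid',430,190),('lid',370,205)]:print(n,world(t,u,v))
E
```

```text
time: 36.02
position: [0.5193, -0.1772, 0.2254]
tool_rot: [0.616, 0.787, 0.0, 0.0]
ft_force: [0.6, -0.4, -0.5]
grip_width: 0.0001
grip_force: 0.0
time: 36.52
position: [0.4854, -0.0407, 0.2251]
tool_rot: [0.615, 0.789, -0.0, 0.0]
ft_force: [0.5, 0.2, -0.6]
grip_width: 0.0009
grip_force: 0.0
can [ 0.6204 -0.3983  0.1484]
jar [ 0.5188 -0.4276  0.0591]
baseFL [ 0.6884 -0.3105  0.0279]
baseFR [ 0.4248 -0.3747  0.0286]
lid [ 0.535  -0.2396  0.0289]
lid [ 0.5552 -0.3039  0.0283]
lid [ 0.5263 -0.1763  0.0275]
```

View pics/m8.png

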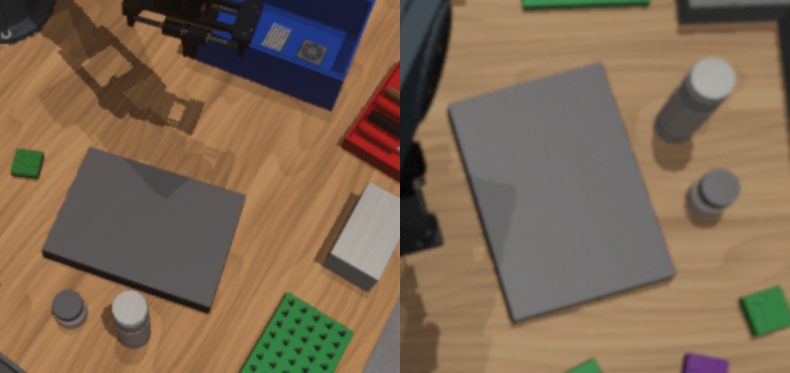

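The lid is flat at about 28 mm, the laptop, can and jar are where they stood, the parts are in the crate, and the arm is clear.

```bash
python3 -c "
from rig import robot
print(robot.hand_in())"
```

```text
the job is handed in; nothing more can be done
None
```

The heat sink, fan and bracket are in the small blue crate, the lid was then closed until shut, the laptop, spray can and jar are where they stood, and the job was handed in at about 36.6 s of the 72 s allowed.

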